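# Hold the surface probe square on the marked spot of the plaster sample

### The job

Lift the tray out of the top of the wooden sample box by its handle and set it down flat on the desk, clear of the box. Then take the spring-tipped probe from its stand and press its tip gently inside the ring marked on the sloping plaster sample in the box, square to the sample's face, until the spring tip is about half pushed in. The program finishes while still holding the probe there, steady in the gripper; leave the thread spool, the small weight and the jar alone.

Things in the scene. Friction and masses are not known exactly. Their poses are not given: they have to be found in the camera images.
- box: open wooden sample box, fixed to the desk, 120 x 120 mm outside, 68 mm high, walls 5 mm, floor 5 mm; origin under its centre, x to its back, y to its left, z up; a small label holder is on its front (-x) side. The tray closes its mouth at the start and the plaster sample is fixed inside
- sample: plaster slab fixed in the box, face 84 x 100 mm, sloping down 20 degrees to the box's front. Drawn on it in thin grey: a ring of 15 mm diameter (the spot) and, 40 mm from it to the right (-y), a 15 mm square (not used). Origin at the ring's centre on the face, at [0, 20, 32] mm in the box's frame; z is the face's outward normal, leaning to the box's front; y is the box's y
- tray: loose aluminium lift-out tray, 0.13 to 0.24 kg, 104 x 104 x 21 mm; its 120 x 120 mm rim flange hangs on the box's rim (tray bottom 50 mm above the desk there, 3 mm side play). Origin under its centre. A wooden handle bar bridges it along its y: 14 mm wide in x, 12 mm high, 94 mm free length, centre 48 mm above the tray's bottom
- stand: fixed dark steel probe stand, base 80 x 80 x 8 mm, four thin posts, 60 x 60 mm top plate with an 18 mm round hole; plate top 70 mm above the desk. Origin under its centre
- probe: loose grey hand probe, 0.12 kg, upright in the stand. Origin at the centre of the nose's end, z along its axis to the handle. Nose 14 mm diameter to 35 mm, black collar 30 mm diameter 35 to 40 mm (it rests on the stand: origin 35 mm above the desk), square handle 20 x 20 mm (flats across x and y) 40 to 105 mm, cap to 109 mm. It must rise 57 mm to leave the stand
- probe_tip (a point): outermost point of the round-ended 8 mm steel spring tip (plunger) of the probe, on its axis, 22 mm below the probe's origin when not pressed
- plunger (a joint): how far the probe's spring tip is pushed in, m: 0 free, 0.012 fully in (hard stop). Spring force 0.9 N at the start of travel plus 0.3 N per mm, so 2.7 N at half (0.006) and 4.5 N fully in
- spool: thread spool, 32 mm diameter, 42 mm high, bystander, origin under its centre
- weight: small knobbed metal weight, 32 mm diameter, 54 mm high, bystander, origin under its centre
- jar: white pigment jar, 55 mm diameter, 44 mm high, bystander, origin under its centre
Things that resemble listed ones, but are neither listed nor needed, are in the scene too. Of the things like the probe, leave any that is yellow; of the rest the larger one is meant.

How it is judged:
On the way, in this order (a step that is already met when the one before it is completed fails the run):
1. the tray is lifted out of the box (height (world z) of tray above 0.075 m and contact force between tray and box below 0.1 N and contact force between the fingers and tray above 0.3 N), for 0.1 s.
2. the tray stands flat on the desk, clear of the box and let go (height (world z) of tray below 0.02 m and angle between tray's own z axis and vertical below 0.1 rad and linear speed of tray below 0.02 m/s and contact force between tray and box below 0.1 N and contact force between the fingers and tray below 0.05 N), for 0.3 s.
3. the probe is lifted out of its stand in the gripper (height (world z) of probe above 0.095 m and contact force between probe and stand below 0.1 N and contact force between the fingers and probe above 1 N), for 0.1 s.
At the end, for the whole second after the job is handed in: probe held steady in the gripper, tip on the plaster within 6 mm of the ring centre, axis within 0.1 rad of the face normal, spring tip 3 to 9 mm in, under 6 N on box and sample; tray flat on the desk (bottom under 20 mm, tilt under 0.1 rad), at rest, touching neither box nor fingers (all of step 2 and value of joint plunger between 0.003 and 0.009 m and contact force between probe and sample above 0.5 N and contact force between probe and box below 6 N and distance between probe_tip and sample below 0.006 m and angle between the z axis of probe and the z axis of sample, either way round below 0.1 rad and contact force between the fingers and probe above 1 N and linear speed of probe below 0.01 m/s); the arm keeps its last pose, push and grip.
It fails at once if the probe is pressed on the sample or box with more than 12 N (contact force between probe and box above 12 N).
It fails at once if the spool, weight or jar is moved more than 15 mm (distance of any of spool, weight, jar from where it was at the start of the episode above 0.015 m).
It also fails if it takes over 58 s, if anything falls off the work surface, if the arm or the gripper's body presses on something with over 40 N, if the wrist force passes 120 N, or if a joint passes its speed limit or range.

### The arm

A 6-joint arm with a two-finger parallel gripper is mounted at the origin on a cart in front of the work surface, level with it; the furniture and walls round the work are solid. World frame = base frame: x ahead of the robot, y to its left, z up, the work surface at z = 0. Lengths are in m, angles in rad, forces in N, time in s.
With the tool pointing down it reaches from about 0.35 to 0.975 m from the base axis. Payload 4.9 kg.
Tool frame: the origin (TCP) lies midway between the tips of the shut fingers; the grasp point (between the pads) lies manip.grip_depth behind it (manip.grip_depth is the distance from the TCP to the grasp point, in m); z points along the fingers, x is the direction in which the jaws open and shut, and the axes are right-handed (so a half turn about z gives the same grasp; the last joint's range is limited). The gripper opens to 85 mm and grips with 20 to 120 N. Pads are 22 mm wide; open, the fingers measure 114 mm over their backs; the gripper's body (76 mm by 85 mm) begins 54 mm behind the grasp point. The pads swing forward as they close: fully open they stand 13 mm farther back than shut.
Start: joints at [1.158, 0.053, 1.613, -0, 1.476, -0.119], TCP at [0.181, 0.598, 0.231] pointing down, gripper open.
Joint ranges: [-3.01, 3.01], [-1.01, 2.22], [0.06, 2.58], [-1.02, 4.17], [0.09, 2.62], [-3.14, 3.14]. Speed limits (rad/s): [2.57, 2.57, 3.14, 3.14, 3.14, 3.14].

### API

Orientations are given as a unit quaternion [w, x, y, z].
In Python, from plant import state, grab_frame, ticket, manip gives the robot as it stands.
- The arm moves only by the tool carry_out, never from a script. Its argument "moves" is a list that holds one entry, the list of rows, each a list of 7 numbers: the turn, a rotation vector about the tool's x, y, z each as a share of 5 degrees, from -1 to 1, then the shift along the tool's x, y, z each as a share of 0.04 m, from -1 to 1, then the gripper command: -1 is shut, 1 is fully open, values between are in proportion. A call has 1 to 8 rows; each row shifts and turns the commanded pose from where the row before left it, along the tool's axes as they then stand; what a row does not reach is not made up. A row lasts 1/12 s, in which the tool goes at most 41.7 mm and 7.16 degrees, less where a joint would pass 70% of its speed; a pose out of reach is approached as far as the arm can. A call with a number of a shift or a turn outside -1 to 1 is refused whole. A call with a gripper value outside its range is refused whole. The fingers move at their own pace and stop on an object; the grip force is fixed at half the most. Time passes only in rows, so rows that do not move let the fingers close. It gives the time, the measured TCP pose, the force and the opening at its end, in the units of the state.
- state(): the state, without advancing time (a new reading comes with each control period).
- grab_frame(name): name is "side" or "top" or "wrist"; returns a dict with "frame" (384x512x3 uint8, red, green, blue), "z_map" (384x512 float32, m along the optical axis (not along the pixel's ray), 0 where there is no reading), "K" (3x3 intrinsics, pixels), "world_from_camera" (4x4, takes a point from camera to world coordinates); the wrist camera has in their place "hand_eye" (4x4, takes a point from camera to tool coordinates, whose origin is the TCP and whose axes are the tool frame's). Camera axes: x right, y down, z forward; pixel columns grow to the right and rows downward; lengths in m; the calibration is good to about 2 mm. A picture is of the moment at which its call begins: read the wrist's pose just before it.
- ticket.job_done(): hands the job in, once; it reports no verdict.
The state is a dict: "time": time; "joint_pos": joint angles; "joint_vel": joint speeds; "joint_efforts": joint torques, N m; "tool_pos": TCP position; "tool_rot": TCP orientation; "contact_force": force on the tool from outside, world axes, zero at the start; "ft_torque": the same for the moment, N m; "gripper_width": opening from 0.0 (shut) to 1.0 (fully open).
Only numpy, scipy, OpenCV 4.12 (cv2) and the standard library are available. Lean on these libraries where they do the work, as an engineer would, in place of code of your own. Each camera call takes 0.05 s, during which the arm holds its last target.

## Working session

There is one attempt and no reset: what is moved stays moved. The work goes in short steps, Python scripts to look and compute and a tool call to move; the robot and the scene stay as the last step left them, time stands still between calls to the robot, and variables do not carry over. Pictures are saved under pics/ and viewed, and the job is handed in when it is done.

Besides the shell and the picture viewer there is one more tool, called after "Emit:" as a command line: name --argument value ..., lists and objects as JSON in quotes. carry_out: Moves the arm, as the interface text tells. Shift numbers are shares of 0.04 m and turn numbers shares of 5 degrees, none past 1 either way. Its arguments: {"type":"object","properties":{"moves":{"type":"array"}},"required":["moves"]}

```bash
ls; mkdir -p pics; python3 - <<'E'
from plant import state, grab_frame, manip
import cv2,pickle
s=state();print(s, manip.grip_depth)
for n in ("top","side","wrist"):
    f=grab_frame(n);cv2.imwrite(f"pics/{n}0.png",f["frame"][:,:,::-1]);pickle.dump(f,open(f"{n}0.pkl","wb"))
    print(n,f["K"].round(1).tolist(),(f.get("world_from_camera") if n!="wrist" else f["hand_eye"]).round(4).tolist())
E
```

```text
pics
{'time': 0.0, 'joint_pos': array([ 1.15798243e+00,  5.33392714e-02,  1.61427959e+00,  3.62309409e-05,
        1.47604434e+00, -1.19025391e-01]), 'joint_vel': array([ 5.34557924e-04, -1.46231833e-03,  5.50472612e-05, -1.81192613e-03,
        1.14250584e-03,  3.33476602e-04]), 'joint_efforts': array([-2.19288131e-04, -3.93687952e+01, -3.70175958e+01, -1.76874814e-04,
        7.07073210e-03, -1.74704394e-05]), 'tool_pos': array([0.1807392 , 0.59764034, 0.23008255]), 'tool_rot': array([ 4.98285390e-04,  8.02988918e-01,  5.95993058e-01, -9.07651327e-04]), 'contact_force': array([ 0.05014448, -0.18473639,  0.69100167]), 'ft_torque': array([-0.00213607,  0.01152881,  0.0484808 ]), 'gripper_width': 0.9985941516588589} 0.0187
top [[430.4, 0.0, 253.9], [0.0, 430.4, 194.4], [0.0, 0.0, 1.0]] [[-0.0072, -0.9909, 0.1345, 0.3928], [-1.0, 0.0064, -0.0059, -0.1017], [0.005, -0.1345, -0.9909, 1.1531], [0.0, 0.0, 0.0, 1.0]]
side [[423.9, 0.0, 252.4], [0.0, 423.9, 185.6], [0.0, 0.0, 1.0]] [[0.8697, -0.299, 0.3927, 0.2034], [-0.4935, -0.5119, 0.7031, -0.7815], [-0.0092, -0.8053, -0.5928, 0.6379], [0.0, 0.0, 0.0, 1.0]]
wrist [[334.2, 0.0, 255.1], [0.0, 334.2, 195.5], [0.0, 0.0, 1.0]] [[1.0, -0.0007, 0.0006, -0.0004], [0.0005, 0.9503, 0.3115, -0.0794], [-0.0008, -0.3115, 0.9503, -0.1423], [0.0, 0.0, 0.0, 1.0]]
```

View pics/top0.png

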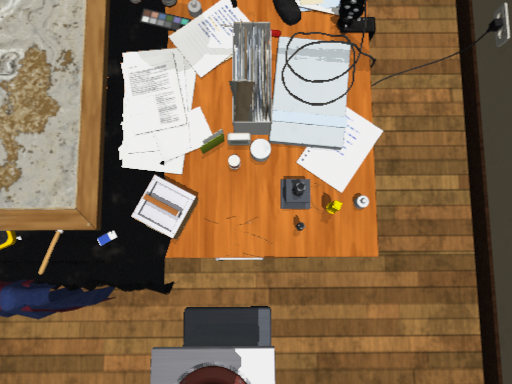

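View pics/side0.png

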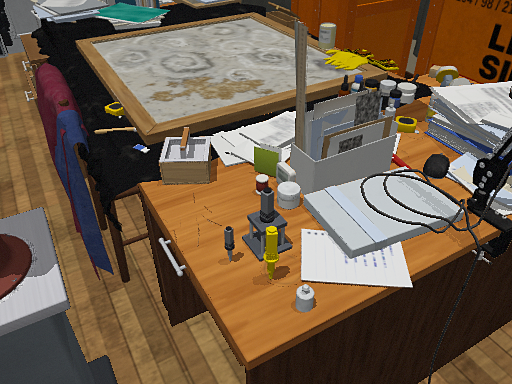

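View pics/wrist0.png

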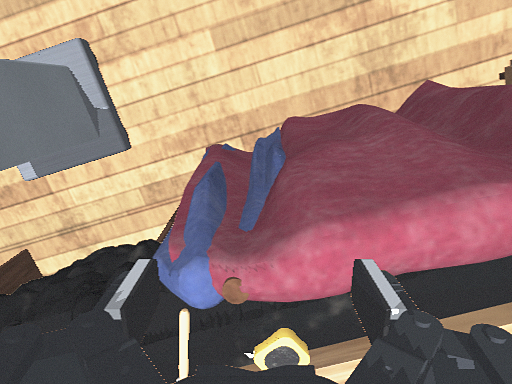

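Top view: box with tray at (165,206). Probe candidates: grey one in the stand at (297,188) (side 267,207), small dark one at (299,225) (side 229,240), and yellow one at (335,207) (side 271,250). The spool is at (234,161), the jar at (260,150) and the weight at (361,201). By the description I choose the one in the stand: it isn't yellow and it's the larger of the other two. I'll check it in a close crop.

```bash
cat > h.py <<'E'
import numpy as np,cv2,pickle
from scipy.spatial.transform import Rotation as R
def load(n): return pickle.load(open(n,'rb'))
def pts(f,T=None):
    K=f["K"];z=f["z_map"];T=f["world_from_camera"] if T is None else T
    v,u=np.mgrid[:z.shape[0],:z.shape[1]]
    P=np.stack([(u-K[0,2])/K[0,0]*z,(v-K[1,2])/K[1,1]*z,z],-1)
    return P@T[:3,:3].T+T[:3,3]
def toolT(s):
    T=np.eye(4);T[:3,:3]=R.from_quat(s["tool_rot"],scalar_first=True).as_matrix();T[:3,3]=s["tool_pos"];return T
def ray(f,u,v,h,T=None):
    T=f["world_from_camera"] if T is None else T
    d=T[:3,:3]@np.linalg.inv(f["K"])@[u,v,1.];o=T[:3,3];return o+d*(h-o[2])/d[2]
def proj(f,p,T=None):
    T=f["world_from_camera"] if T is None else T
    c=T[:3,:3].T@(np.asarray(p)-T[:3,3]);q=f["K"]@c;return q[:2]/q[2]
E
python3 - <<'E'
from h import *
t=load("top0.pkl");s=load("side0.pkl")
a=cv2.resize(t["frame"][165:245,120:210],None,fx=5,fy=5,interpolation=cv2.INTER_NEAREST)
b=cv2.resize(s["frame"][170:290,205:305],None,fx=3.33,fy=3.33,interpolation=cv2.INTER_NEAREST)
c=np.zeros((400,790,3),np.uint8);c[:400,:450]=a[:400];c[:400,455:455+333]=b[:400,:333]
cv2.imwrite("pics/crop0.png",c[:,:,::-1])
P=pts(t)
for n,u,v in [("box",165,206),("stand",296,190),("small",299,225),("yel",335,207),("wt",361,201),("spool",234,161),("jar",260,150),("desk",260,225),("deskL",180,170)]:
    print(n,P[v,u].round(3))
m=(P[...,2]>0.05)&(P[...,2]<0.13)
for y0,y1,x0,x1 in [(165,245,120,210),(170,215,275,320)]:
    mm=np.zeros_like(m);mm[y0:y1,x0:x1]=m[y0:y1,x0:x1];Q=P[mm]
    r=cv2.minAreaRect(Q[:,:2].astype(np.float32));print(r,np.percentile(Q[:,2],[5,50,95,100]))
E
```

```text
box [0.508 0.11  0.102]
stand [ 0.543 -0.21   0.123]
small [ 0.393 -0.102  1.153]
yel [ 0.5   -0.302  0.128]
wt [ 0.523 -0.385  0.051]
spool [ 0.633 -0.057  0.041]
jar [ 0.662 -0.125  0.042]
desk [ 0.466 -0.124 -0.001]
deskL [0.616 0.091 0.007]
((0.5113288760185242, 0.1227133721113205), (0.12158450484275818, 0.1215210109949112), 62.159481048583984) [0.05079675 0.05844569 0.10335267 0.10785824]
((0.5494975447654724, -0.21810276806354523), (0.060494564473629, 0.059866659343242645), 0.31996938586235046) [0.06593492 0.06968158 0.09717057 0.12856632]
```

View pics/crop0.png

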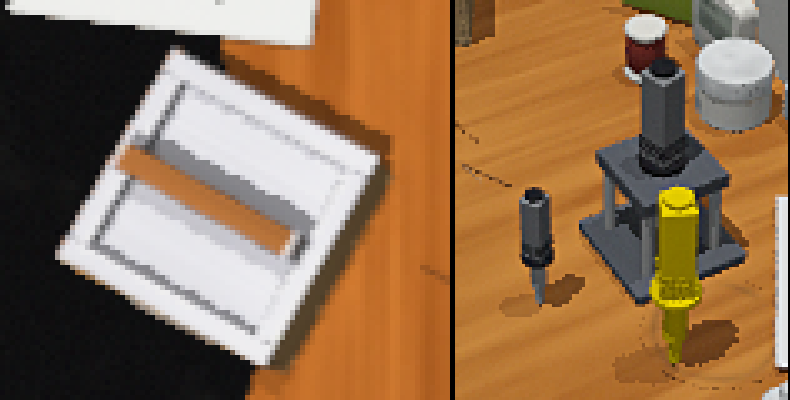

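The crop confirms it: the probe in the stand is grey with a black collar, larger than the small dark one at left, and not yellow. Next I'll move over the box (same height), then turn.

Emit:
carry_out --moves '[[[0,0,0,-0.57,0.71,0,1],[0,0,0,-0.57,0.71,0,1],[0,0,0,-0.57,0.71,0,1],[0,0,0,-0.57,0.71,0,1],[0,0,0,-0.57,0.71,0,1],[0,0,0,-0.57,0.71,0,1],[0,0,0,-0.57,0.71,0,1],[0,0,0,-0.57,0.71,0,1]]]'

```text
time: 0.82
tool_pos: [0.3461, 0.3562, 0.231]
tool_rot: [0.0, 0.803, 0.596, -0.0]
contact_force: [0.6, 0.0, 0.1]
gripper_width: 1.0
```

Emit:
carry_out --moves '[[[0,0,0,-0.57,0.71,0,1],[0,0,0,-0.57,0.71,0,1],[0,0,0,-0.57,0.71,0,1],[0,0,0,-0.57,0.71,0,1],[0,0,0,-0.57,0.71,0,1],[0,0,0,-0.57,0.71,0,1],[0,0,0,-0.57,0.71,0,1],[0,0,0,-0.57,0.71,0,1]]]'

```text
time: 1.48
tool_pos: [0.5108, 0.1157, 0.2311]
tool_rot: [-0.0, 0.803, 0.596, -0.0]
contact_force: [0.5, -0.3, 0.2]
gripper_width: 1.001
```

Emit:
carry_out --moves '[[[0,0,1,0,0,0,1],[0,0,1,0,0,0,1],[0,0,1,0,0,0,1],[0,0,1,0,0,0,1],[0,0,1,0,0,0,1],[0,0,1,0,0,0,1],[0,0,1,0,0,0,1],[0,0,1,0,0,0,1]]]'

```text
time: 2.15
tool_pos: [0.51, 0.1174, 0.2309]
tool_rot: [-0.0, 0.959, 0.283, -0.0]
contact_force: [-1.1, 0.1, 0.1]
gripper_width: 0.995
```

Emit:
carry_out --moves '[[[0,0,1,0,0,0,1],[0,0,1,0,0,0,1],[0,0,1,0,0,0,1],[0,0,1,0,0,0,1],[0,0,1,0,0,0,1],[0,0,1,0,0,0,1],[0,0,1,0,0,0,1],[0,0,1,0,0,0,1]]]'

```text
time: 2.82
tool_pos: [0.51, 0.1174, 0.2309]
tool_rot: [0.0, 0.998, -0.062, -0.0]
contact_force: [0.3, 0.5, -0.0]
gripper_width: 1.002
```

Emit:
carry_out --moves '[[[0,0,1,0,0,0,1],[0,0,1,0,0,0,1],[0,0,1,0,0,0,1],[0,0,1,0,0,0,1],[0,0,0.2,0,0,0,1],[0,0,0,0,0,0,1]]]'

```text
time: 3.32
tool_pos: [0.5101, 0.1174, 0.231]
tool_rot: [0.0, 0.971, -0.24, -0.0]
contact_force: [0.3, -0.3, -0.8]
gripper_width: 1.002
```

```bash
python3 - <<'E'
from plant import state, grab_frame
from h import *
s=state();f=grab_frame("wrist");T=toolT(s)@f["hand_eye"]
pickle.dump((s,f),open("w1.pkl","wb"));cv2.imwrite("pics/w1.png",f["frame"][:,:,::-1])
P=pts(f,T);Tt=toolT(s)
m=(P[...,2]>0.092)&(P[...,2]<0.115)&(f["z_map"]>0.15)
m=cv2.morphologyEx(m.astype(np.uint8),cv2.MORPH_OPEN,np.ones((3,3)))
n,l,st,c=cv2.connectedComponentsWithStats(m)
for i in range(1,n):
    if st[i,4]>300:
        Q=P[l==i];r=cv2.minAreaRect(Q[:,:2].astype(np.float32));print(st[i],r,np.median(Q[:,2]),Q.mean(0))
        L=(Q-Tt[:3,3])@Tt[:3,:3];print("tool frame centre",(L.min(0)+L.max(0))/2,"rect",cv2.minAreaRect(L[:,:2].astype(np.float32)))
m=(P[...,2]>0.064)&(P[...,2]<0.078)
Q=P[m];L=(Q-Tt[:3,3])@Tt[:3,:3];print("rim",cv2.minAreaRect(L[:,:2].astype(np.float32)),np.median(Q[:,2]),Q.mean(0))
E
```

```text
[ 247  121   18  116 1880] ((0.5124413967132568, 0.1198316365480423), (0.09993552416563034, 0.013792302459478378), 62.338043212890625) 0.10355900154083708 [0.51388595 0.12282852 0.10349468]
tool frame centre [ 0.00099139 -0.00326446  0.12894351] rect ((0.0010508382692933083, -0.003269672393798828), (0.0999361053109169, 0.01379359606653452), 89.9017333984375)
rim ((0.09020067751407623, -0.003122873604297638), (0.12040935456752777, 0.30146345496177673), 89.9830322265625) 0.07056245832573033 [0.51943753 0.12353357 0.07050803]
```

View pics/w1.png

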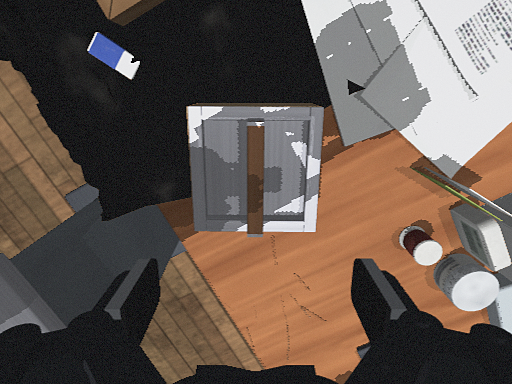

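The wrist view shows the handle bar upright in the image at x≈256 (rows 121–237), so it lies along tool y, with offsets of only +1 mm in x and −3 mm in y. I'll descend and close.

Emit:
carry_out --moves '[[[0,0,0,0.025,-0.08,0.6,1],[0,0,0,0,0,0.8,1],[0,0,0,0,0,0.8,1],[0,0,0,0,0,0.8,1],[0,0,0,0,0,0.5,1],[0,0,0,0,0,0.3,1],[0,0,0,0,0,0,1],[0,0,0,0,0,0,-1]]]'

```text
time: 4.03
tool_pos: [0.5128, 0.1198, 0.0796]
tool_rot: [0.0, 0.971, -0.24, -0.0]
contact_force: [0.2, 0.2, -0.5]
gripper_width: 0.881
```

Emit:
carry_out --moves '[[[0,0,0,0,0,0,-1],[0,0,0,0,0,0,-1],[0,0,0,0,0,0,-1],[0,0,0,0,0,0,-1],[0,0,0,0,0,0,-1],[0,0,0,0,0,0,-1],[0,0,0,0,0,0,-1],[0,0,0,0,0,0,-1]]]'

```text
time: 4.7
tool_pos: [0.513, 0.1199, 0.0804]
tool_rot: [-0.0, 0.971, -0.24, 0.0]
contact_force: [-3.4, 0.2, 6.3]
gripper_width: 0.148
```

Emit:
carry_out --moves '[[[0,0,0,0,0,-0.1,-1],[0,0,0,0,0,-0.2,-1],[0,0,0,0,0,-0.3,-1],[0,0,0,0,0,-0.4,-1],[0,0,0,0,0,-0.4,-1],[0,0,0,0,0,-0.4,-1],[0,0,0,0,0,-0.3,-1],[0,0,0,0,0,0,-1]]]'

```text
time: 5.37
tool_pos: [0.5148, 0.12, 0.1674]
tool_rot: [-0.001, 0.971, -0.241, 0.003]
contact_force: [0.3, -0.8, -0.4]
gripper_width: 0.147
```

```bash
python3 - <<'E'
from plant import state, grab_frame
from h import *
s=state();f=grab_frame("wrist");T=toolT(s)@f["hand_eye"]
pickle.dump((s,f),open("w2.pkl","wb"));a=f["frame"]
g=grab_frame("side")["frame"][100:280,120:320]
c=np.zeros((384,512+288,3),np.uint8);c[:,:512]=a;c[:259,512:]=cv2.resize(g,(288,259))
cv2.imwrite("pics/w2.png",c[:,:,::-1])
E
```

```text
(no output)
```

View pics/w2.png

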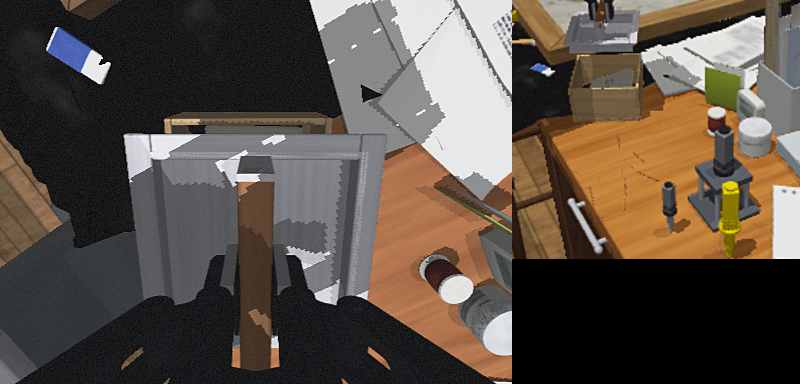

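The tray hangs level from the gripper, its bottom at about 0.137 m. In the side view the open box sits below it at about (605,87) of the composite. I'll carry it to the free desk near (0.50, −0.065) and lower it.

Emit:
carry_out --moves '[[[0,0,0,0.12,0.27,0,-1],[0,0,0,0.24,0.56,0,-1],[0,0,0,0.26,0.61,0,-1],[0,0,0,0.28,0.65,0,-1],[0,0,0,0.28,0.65,0,-1],[0,0,0,0.26,0.61,0,-1],[0,0,0,0.24,0.56,0,-1],[0,0,0,0.14,0.33,0,-1]]]'

```text
time: 6.13
tool_pos: [0.4963, -0.0669, 0.1616]
tool_rot: [0.001, 0.97, -0.241, -0.001]
contact_force: [0.6, 0.3, -1.5]
gripper_width: 0.151
```

Emit:
carry_out --moves '[[[0,0,0,0,0,0,-1],[0,0,0,0,0,0.4,-1],[0,0,0,0,0,0.6,-1],[0,0,0,0,0,0.7,-1],[0,0,0,0,0,0.7,-1],[0,0,0,0,0,0.5,-1],[0,0,0,0,0,0.2,-1],[0,0,0,0,0,0.1,-1]]]'

```text
time: 6.8
tool_pos: [0.4958, -0.0634, 0.0327]
tool_rot: [-0.0, 0.971, -0.24, -0.003]
contact_force: [-0.2, 0.4, -2.3]
gripper_width: 0.152
```

Emit:
carry_out --moves '[[[0,0,0,0,0,0.03,-1],[0,0,0,0,0,0.03,-1],[0,0,0,0,0,0,-1],[0,0,0,0,0,0,-1]]]'

```text
time: 7.13
tool_pos: [0.499, -0.0644, 0.0344]
tool_rot: [0.0, 0.971, -0.24, 0.001]
contact_force: [-0.4, -0.4, -2.1]
gripper_width: 0.15
```

Emit:
carry_out --moves '[[[0,0,0,0,0,0.04,-1],[0,0,0,0,0,0.04,-1],[0,0,0,0,0,0.03,-1],[0,0,0,0,0,0,-1],[0,0,0,0,0,0,-1]]]'

```text
time: 7.55
tool_pos: [0.4985, -0.0644, 0.0304]
tool_rot: [0.0, 0.971, -0.24, 0.0]
contact_force: [-4.0, 1.4, 8.4]
gripper_width: 0.155
```

Contact (force +8 N upward). I'll release and rise.

Emit:
carry_out --moves '[[[0,0,0,0,0,0,0],[0,0,0,0,0,0,1],[0,0,0,0,0,0,1],[0,0,0,0,0,0,1],[0,0,0,0,0,0,1],[0,0,0,0,0,0,1],[0,0,0,0,0,0,1],[0,0,0,0,0,-0.3,1]]]'

```text
time: 8.22
tool_pos: [0.4958, -0.0636, 0.0384]
tool_rot: [-0.0, 0.971, -0.241, -0.003]
contact_force: [-0.8, 1.1, -0.9]
gripper_width: 1.003
```

Emit:
carry_out --moves '[[[0,0,0,0,0,-0.6,1],[0,0,0,0,0,-0.8,1],[0,0,0,0,0,-0.9,1],[0,0,0,0,0,-0.9,1],[0,0,0,0,0,-0.9,1],[0,0,0,0,0,-0.6,1],[0,0,0,0,0,-0.3,1],[0,0,0,0,0,0,1]]]'

```text
time: 8.88
tool_pos: [0.4995, -0.0646, 0.245]
tool_rot: [0.0, 0.971, -0.24, 0.004]
contact_force: [0.3, -0.8, -1.2]
gripper_width: 1.0
```

```bash
python3 - <<'E'
from plant import state, grab_frame
from h import *
s=state();f=grab_frame("wrist");t=grab_frame("top");g=grab_frame("side")
pickle.dump((s,f),open("w3.pkl","wb"));pickle.dump(t,open("t3.pkl","wb"));pickle.dump(g,open("s3.pkl","wb"))
cv2.imwrite("pics/t3.png",cv2.resize(t["frame"][140:250,120:370],None,fx=3,fy=3)[:,:,::-1])
cv2.imwrite("pics/s3.png",cv2.resize(g["frame"][100:290,130:330],None,fx=3,fy=3)[:,:,::-1])
print(s["tool_pos"])
E
```

```text
[ 0.49953027 -0.06458862  0.24500666]
```

View pics/t3.png

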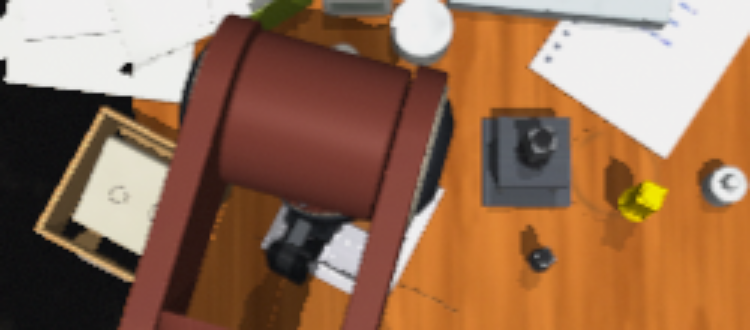

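View pics/s3.png

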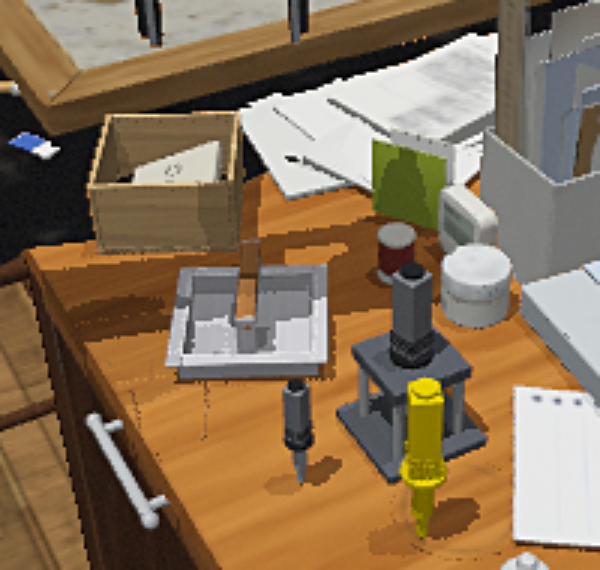

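In the side view the tray is flat on the desk at (245,320), clear of the box. In the top crop the ring is at (120,194) with the square to its right, so the box's front faces the robot and its yaw is ≈ −28°. Next I'll hover over the stand.

Emit:
carry_out --moves '[[[0,0,0,0.3,0.29,0,1],[0,0,0,0.5,0.48,0,1],[0,0,0,0.6,0.58,0,1],[0,0,0,0.6,0.58,0,1],[0,0,0,0.5,0.48,0,1],[0,0,0,0.39,0.39,0,1],[0,0,0,0,0,0,1],[0,0,0,0,0,0,1]]]'

```text
time: 9.7
tool_pos: [0.5466, -0.2173, 0.2371]
tool_rot: [-0.001, 0.97, -0.241, -0.003]
contact_force: [0.2, -0.1, -0.2]
gripper_width: 1.002
```

```bash
python3 - <<'E'
from plant import state, grab_frame
from h import *
s=state();f=grab_frame("wrist");t=grab_frame("top")
pickle.dump((s,f),open("w4.pkl","wb"));pickle.dump(t,open("t4.pkl","wb"))
c=np.zeros((384,800,3),np.uint8);c[:,:512]=f["frame"];c[:288,512:]=cv2.resize(t["frame"][170:242,125:197],(288,288))
cv2.imwrite("pics/w4.png",c[:,:,::-1])
T=toolT(s)@f["hand_eye"];P=pts(f,T);Tt=toolT(s)
m=(P[...,2]>0.12)&(P[...,2]<0.15)&(f["z_map"]>0.17)
n,l,st,c=cv2.connectedComponentsWithStats(m.astype(np.uint8))
for i in range(1,n):
    if st[i,4]>60:
        Q=P[l==i];L=(Q-Tt[:3,3])@Tt[:3,:3];print(st[i],np.median(Q[:,2]),cv2.minAreaRect(Q[:,:2].astype(np.float32)),"tool",cv2.minAreaRect(L[:,:2].astype(np.float32)))
print(s["tool_pos"],s["tool_rot"])
E
```

```text
[244 176  35  39 831] 0.13977489242344884 ((0.550070583820343, -0.22059662640094757), (0.0203042421489954, 0.020248834043741226), 14.169546127319336) tool ((0.005176688078790903, 0.0013264399021863937), (0.020221486687660217, 0.02030918002128601), 47.914180755615234)
[252 285  23  25 507] 0.1270005468226303 ((0.5064793229103088, -0.3076344430446625), (0.02057662047445774, 0.019652727991342545), 62.872676849365234) tool ((0.007494454272091389, 0.09863855689764023), (0.02057582139968872, 0.019649768248200417), 89.21759796142578)
[ 0.54661446 -0.21731998  0.23713709] [-9.04634485e-04  9.70437716e-01 -2.41334322e-01 -2.75061438e-03]
```

View pics/w4.png

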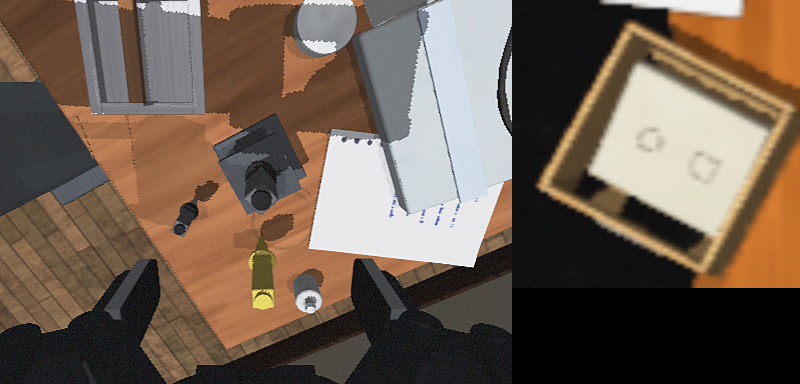

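```bash
python3 - <<'E'
from h import *
s,f=load("w4.pkl");T=toolT(s)@f["hand_eye"];P=pts(f,T);t=load("t4.pkl");Pt=pts(t)
a=cv2.resize(f["frame"][165:225,230:295],None,fx=6,fy=6,interpolation=cv2.INTER_NEAREST)
b=cv2.resize(t["frame"][165:215,270:320],None,fx=7,fy=7,interpolation=cv2.INTER_NEAREST)
c=np.zeros((360,750,3),np.uint8);c[:,:390]=a;c[:350,395:745]=b
cv2.imwrite("pics/c4.png",np.clip(c[:,:,::-1].astype(float)*1.8,0,255).astype(np.uint8))
for PP,lab in((P,"w"),(Pt,"t")):
  near=np.hypot(PP[...,0]-.55,PP[...,1]+.2195)<.03
  for lo,hi in((.08,.15),(.11,.135),(.134,.138),(.138,.15)):
    m=near&(PP[...,2]>lo)&(PP[...,2]<hi);Q=PP[m]
    if len(Q)>8: print(lab,lo,hi,len(Q),cv2.minAreaRect(Q[:,:2].astype(np.float32)),np.median(Q[:,2]))
E
```

```text
w 0.08 0.15 1179 ((0.5501796007156372, -0.22048833966255188), (0.020488547161221504, 0.020510734990239143), 13.75202465057373) 0.13840875406076256
w 0.11 0.135 259 ((0.5533950328826904, -0.21496737003326416), (0.013587012887001038, 0.02653971128165722), 59.804561614990234) 0.12327654750061579
w 0.134 0.138 70 ((0.5500804781913757, -0.22063586115837097), (0.0203042421489954, 0.020167896524071693), 14.169546127319336) 0.13663551031160767
w 0.138 0.15 614 ((0.5503544807434082, -0.22049571573734283), (0.01938755065202713, 0.020020876079797745), 15.051541328430176) 0.14247935402156855
```

View pics/c4.png

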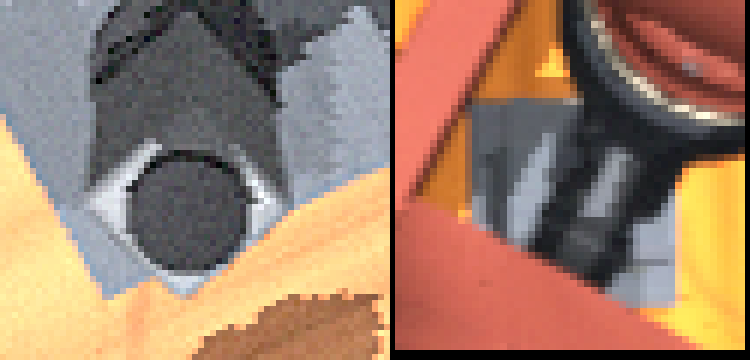

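The crop shows the square handle with its corners left, right and bottom in the wrist image, about 42–48° off the tool axes. The world flats are at 14°. I'll turn the tool by −42° about z.

Emit:
carry_out --moves '[[[0,0,-0.6,0,0,0,1],[0,0,-1,0,0,0,1],[0,0,-1,0,0,0,1],[0,0,-1,0,0,0,1],[0,0,-1,0,0,0,1],[0,0,-1,0,0,0,1],[0,0,-1,0,0,0,1],[0,0,-1,0,0,0,1]]]'

```text
time: 10.47
tool_pos: [0.5473, -0.2155, 0.2399]
tool_rot: [-0.0, 0.996, 0.092, -0.0]
contact_force: [-0.6, 0.0, 0.0]
gripper_width: 1.002
```

Emit:
carry_out --moves '[[[0,0,-0.8,0,0,0,1],[0,0,0,0,0,0,1],[0,0,0,0,0,0,1],[0,0,0,0,0,0,1]]]'

```text
time: 10.8
tool_pos: [0.5476, -0.2164, 0.2403]
tool_rot: [-0.0, 0.992, 0.123, -0.0]
contact_force: [0.3, -0.5, 0.1]
gripper_width: 0.999
```

```bash
python3 - <<'E'
from plant import state, grab_frame
from h import *
s=state();f=grab_frame("wrist")
pickle.dump((s,f),open("w5.pkl","wb"))
cv2.imwrite("pics/w5.png",f["frame"][:,:,::-1])
T=toolT(s)@f["hand_eye"];P=pts(f,T);Tt=toolT(s)
near=np.hypot(P[...,0]-.55,P[...,1]+.2195)<.03
for lo,hi in((.08,.15),(.134,.138),(.138,.15)):
    Q=P[near&(P[...,2]>lo)&(P[...,2]<hi)];L=(Q-Tt[:3,3])@Tt[:3,:3]
    print(np.median(Q[:,2]),cv2.minAreaRect(Q[:,:2].astype(np.float32)),"tool",cv2.minAreaRect(L[:,:2].astype(np.float32)))
print(s["tool_pos"],s["tool_rot"],Tt[:3,:3].round(3).tolist(),s["joint_pos"].round(2))
E
```

```text
0.13892909215688706 ((0.5498571395874023, -0.22000107169151306), (0.020129047334194183, 0.01970839314162731), 14.513984680175781) tool ((0.0013304483145475388, 0.004115797579288483), (0.019703827798366547, 0.020119592547416687), 89.60835266113281)
0.1372700313025588 ((0.5497793555259705, -0.21944598853588104), (0.01957838051021099, 0.01851101778447628), 14.24079418182373) tool ((0.0013820575550198555, 0.0035577588714659214), (0.01851070672273636, 0.01957833021879196), 89.89360809326172)
0.14239749044905903 ((0.5499130487442017, -0.22004257142543793), (0.019481826573610306, 0.019625753164291382), 14.342717170715332) tool ((0.001365751028060913, 0.004168353043496609), (0.019625820219516754, 0.019481774419546127), 89.79156494140625)
[ 0.54760348 -0.21635912  0.24027627] [-1.43157760e-04  9.92402353e-01  1.23034663e-01 -1.44690993e-04] [[0.97, 0.244, -0.0], [0.244, -0.97, 0.0], [-0.0, -0.0, -1.0]] [-0.5  -0.04  1.69  0.    1.49 -0.75]
```

View pics/w5.png

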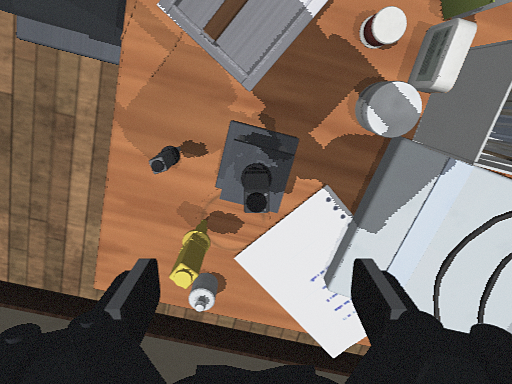

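Aligned to the flats: the handle is upright in the image at (256,195), with offsets of +1.4 mm in x and +4 mm in y. I'll descend and grip.

Emit:
carry_out --moves '[[[0,0,0,0.03,0.1,0.4,1],[0,0,0,0,0,0.7,1],[0,0,0,0,0,0.8,1],[0,0,0,0,0,0.8,1],[0,0,0,0,0,0.6,1],[0,0,0,0,0,0.38,1],[0,0,0,0,0,0,1],[0,0,0,0,0,0,1]]]'

```text
time: 11.52
tool_pos: [0.5493, -0.2203, 0.0925]
tool_rot: [-0.001, 0.992, 0.123, -0.001]
contact_force: [0.2, -0.3, -0.0]
gripper_width: 1.003
```

Emit:
carry_out --moves '[[[0,0,0,0,0,0,-1],[0,0,0,0,0,0,-1],[0,0,0,0,0,0,-1],[0,0,0,0,0,0,-1],[0,0,0,0,0,0,-1],[0,0,0,0,0,0,-1],[0,0,0,0,0,0,-1],[0,0,0,0,0,0,-1]]]'

```text
time: 12.18
tool_pos: [0.5504, -0.221, 0.0942]
tool_rot: [0.0, 0.992, 0.123, 0.0]
contact_force: [-1.4, -0.4, 2.7]
gripper_width: 0.225
```

Emit:
carry_out --moves '[[[0,0,0,0,0,0,-1],[0,0,0,0,0,0,-1],[0,0,0,0,0,0,-1]]]'

```text
time: 12.43
tool_pos: [0.5504, -0.221, 0.0941]
tool_rot: [0.0, 0.992, 0.123, 0.0]
contact_force: [-0.5, 0.8, 5.4]
gripper_width: 0.226
```

Emit:
carry_out --moves '[[[0,0,0,0,0,-0.2,-1],[0,0,0,0,0,-0.4,-1],[0,0,0,0,0,-0.5,-1],[0,0,0,0,0,-0.6,-1],[0,0,0,0,0,-0.6,-1],[0,0,0,0,0,-0.6,-1],[0,0,0,0,0,-0.5,-1],[0,0,0,0,0,-0.3,-1]]]'

```text
time: 13.1
tool_pos: [0.5503, -0.221, 0.2437]
tool_rot: [0.001, 0.992, 0.123, 0.001]
contact_force: [-0.4, -0.2, -1.4]
gripper_width: 0.228
```

Emit:
carry_out --moves '[[[0,0,0,0,0,0,-1],[0,0,0,0,0,0,-1],[0,0,0,0,0,0,-1]]]'

```text
time: 13.35
tool_pos: [0.549, -0.2203, 0.2391]
tool_rot: [-0.001, 0.992, 0.123, -0.001]
contact_force: [-0.1, -0.4, -1.8]
gripper_width: 0.225
```

```bash
python3 - <<'E'
from plant import state, grab_frame
from h import *
s=state();f=grab_frame("wrist");g=grab_frame("side");t=grab_frame("top")
pickle.dump((s,f,g,t),open("w6.pkl","wb"))
c=np.zeros((400,800,3),np.uint8);c[:300,:400]=cv2.resize(f["frame"],(400,300));c[:400,400:]=cv2.resize(g["frame"][80:280,140:340],(400,400))
cv2.imwrite("pics/w6.png",c[:,:,::-1])
# box geometry from top view: ring/square and rim
P=pts(t);m=np.zeros(P.shape[:2],bool);m[165:245,120:200]=1
m&=(P[...,2]>0.055)&(P[...,2]<0.078);Q=P[m];print("rim",cv2.minAreaRect(Q[:,:2].astype(np.float32)),np.median(Q[:,2]))
big=cv2.resize(t["frame"][175:240,125:200],None,fx=8,fy=8,interpolation=cv2.INTER_CUBIC);cv2.imwrite("pics/box6.png",big[:,:,::-1])
print(s["tool_pos"],s["contact_force"],s["gripper_width"])
E
```

```text
rim ((0.5106850266456604, 0.12305670976638794), (0.12120967358350754, 0.12015634775161743), 62.3524055480957) 0.06665017719179889
[ 0.54903744 -0.22028882  0.23905456] [-0.11239773 -0.37862775 -1.79732131] 0.22495127417206492
```

View pics/w6.png

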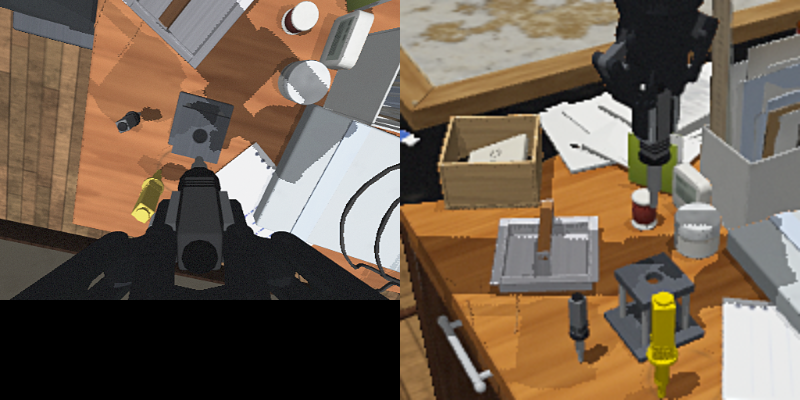

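View pics/box6.png

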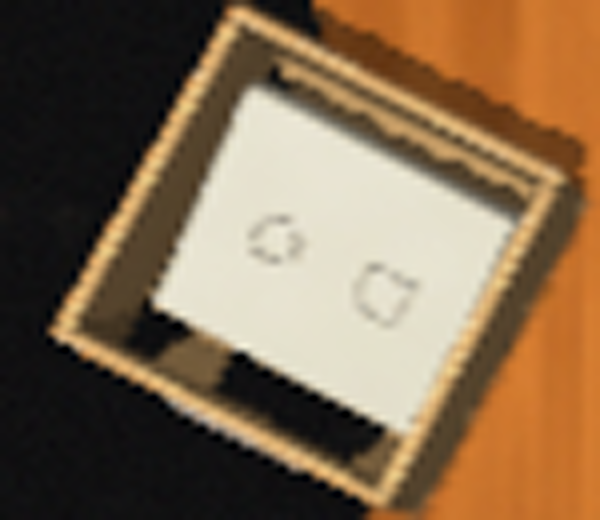

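The probe is held upright, with its tip at about (198,155) in the wrist panel, and the tray and bystanders are undisturbed. In the box crop the ring is at (276,240), the square at (386,293), and the label holder is on the lower-left wall, which confirms the front. Now I'll work out the ring and the tip.

```bash
python3 - <<'E'
from h import *
s,f,g,t=load("w6.pkl")
H=f["hand_eye"];L=pts(f,H)
# held probe points in tool frame
m=(np.abs(L[...,0])<.03)&(np.abs(L[...,1])<.03)&(L[...,2]>-.05)&(L[...,2]<.1)&(f["z_map"]>0)
for lo in np.arange(-.03,.095,.01):
    Q=L[m&(L[...,2]>lo)&(L[...,2]<lo+.01)]
    if len(Q)>4: print("z%.3f n%d x[%.4f %.4f] ymin %.4f ymax %.4f"%(lo,len(Q),*np.percentile(Q[:,0],[1,99]),Q[:,1].min(),Q[:,1].max()))
a=cv2.resize(f["frame"][190:250,225:285],None,fx=8,fy=8,interpolation=cv2.INTER_NEAREST)
cv2.imwrite("pics/tip6.png",np.clip(a[:,:,::-1]*1.5,0,255).astype(np.uint8))
print("nom tip px",proj(f,[0,0,.081],H))
# ring via top
u,v=276/8-.44+125,240/8-.44+175
print("ring top ray",ray(t,u,v,.032)); u2,v2=386/8-.44+125,293/8-.44+175
P=pts(t);print("depth at ring",P[int(v)-1:int(v)+2,int(u)-1:int(u)+2].mean((0,1)))
print("square",ray(t,u2,v2,.032))
y=np.deg2rad(-27.65);print("ring from box",.5107-.02*np.sin(y),.1231+.02*np.cos(y))
# plaster mask, plane fit
fr=t["frame"].astype(int);mm=np.zeros(fr.shape[:2],bool);mm[180:230,140:190]=1
mm&=(fr.min(-1)>190)&(P[...,2]<.055)&(P[...,2]>.005);Q=P[mm]
A=np.c_[Q[:,:2],np.ones(len(Q))];c=np.linalg.lstsq(A,Q[:,2],rcond=None)[0];n=np.array([-c[0],-c[1],1]);n/=np.linalg.norm(n)
print("plane n",n,"tilt",np.degrees(np.arccos(n[2])),"az",np.degrees(np.arctan2(n[1],n[0])),len(Q),"z at ring",c@[.52,.1408,1])
n0=np.array([-np.sin(np.radians(20))*np.cos(y),-np.sin(np.radians(20))*np.sin(y),np.cos(np.radians(20))]);print("nom n",n0)
# side view ring search
gs=g["frame"][140:200,175:225];cv2.imwrite("pics/gs6.png",cv2.resize(gs,None,fx=10,fy=10,interpolation=cv2.INTER_CUBIC)[:,:,::-1])
E
```

```text
z-0.030 n1475 x[-0.0224 0.0234] ymin -0.0114 ymax -0.0053
z-0.020 n1195 x[-0.0223 0.0233] ymin -0.0112 ymax -0.0054
z-0.010 n731 x[-0.0208 0.0218] ymin -0.0112 ymax -0.0056
z0.000 n387 x[-0.0098 0.0103] ymin -0.0114 ymax -0.0078
z0.010 n622 x[-0.0135 0.0141] ymin -0.0157 ymax 0.0004
z0.020 n245 x[-0.0142 0.0144] ymin -0.0154 ymax 0.0010
z0.040 n50 x[-0.0050 0.0055] ymin -0.0077 ymax -0.0045
z0.050 n91 x[-0.0060 0.0065] ymin -0.0078 ymax -0.0028
z0.060 n13 x[-0.0024 0.0028] ymin -0.0044 ymax -0.0033
z0.070 n41 x[-0.0032 0.0037] ymin -0.0047 ymax -0.0019
nom tip px [254.66326905 203.92615891]
ring top ray [0.51962322 0.14002646 0.032     ]
depth at ring [0.52109367 0.14021149 0.03203891]
square [0.50197425 0.10375806 0.032     ]
ring from box 0.5199813843425338 0.14081597879560057
plane n [-0.3007194   0.15682132  0.94073105] tilt 19.825307882985264 az 152.45853535613972 969 z at ring 0.03153504284881936
nom n [-0.30296108  0.15872102  0.93969262]
```

View pics/tip6.png

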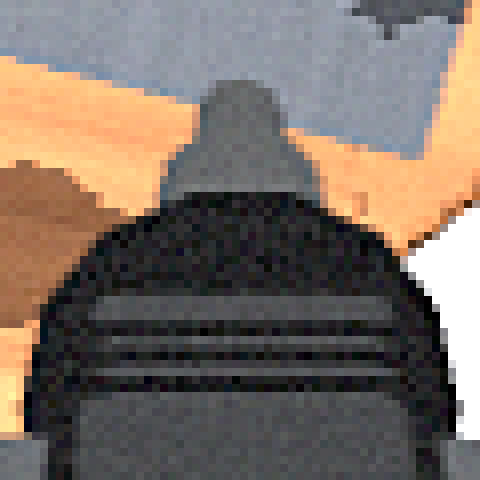

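View pics/gs6.png

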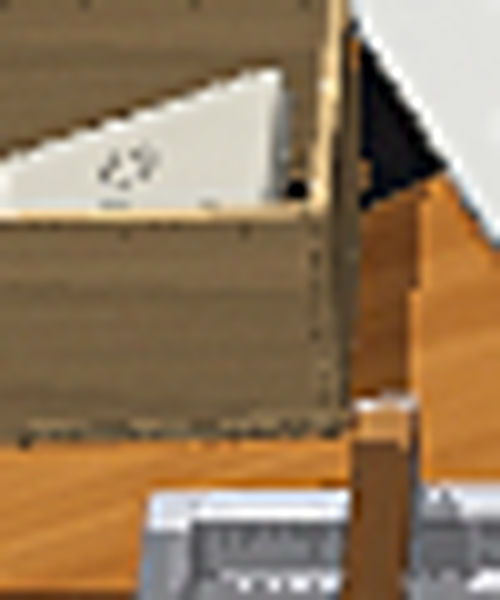

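Emit:
carry_out --moves '[[[0,0,0,0.04,-0.3,0,-1],[0,0,0,0.04,-0.6,0,-1],[0,0,0,0.04,-0.8,0,-1],[0,0,0,0.04,-0.8,0,-1],[0,0,0,0.04,-0.8,0,-1],[0,0,0,0.04,-0.8,0,-1],[0,0,0,0.04,-0.8,0,-1],[0,0,0,0.04,-0.8,0,-1]]]'

```text
time: 14.17
tool_pos: [0.5054, 0.0056, 0.2407]
tool_rot: [-0.0, 0.992, 0.123, -0.0]
contact_force: [0.6, 0.9, -1.3]
gripper_width: 0.225
```

Emit:
carry_out --moves '[[[0,0,0,0.04,-0.8,0,-1],[0,0,0,0.04,-0.8,0,-1],[0,0,0,0.04,-0.8,0,-1],[0,0,0,0.04,-0.7,0,-1],[0,0,0,0.04,-0.5,0,-1],[0,0,0,0.04,-0.3,0,-1],[0,0,0,0.04,-0.13,0,-1],[0,0,0,0,0,0,-1]]]'

```text
time: 14.83
tool_pos: [0.4777, 0.1632, 0.241]
tool_rot: [0.0, 0.992, 0.124, -0.0]
contact_force: [-0.9, 0.1, -1.7]
gripper_width: 0.229
```

Emit:
carry_out --moves '[[[-0.33,0.37,0,0,0,0,-1],[-0.53,0.6,0,0,0,0,-1],[-0.6,0.67,0,0,0,0,-1],[-0.6,0.67,0,0,0,0,-1],[-0.4,0.45,0,0,0,0,-1],[-0.2,0.23,0,0,0,0,-1],[0,0,0,0,0,0,-1],[0,0,0,0,0,0,-1]]]'

```text
time: 15.5
tool_pos: [0.478, 0.162, 0.2412]
tool_rot: [0.099, 0.977, 0.121, 0.143]
contact_force: [-0.4, -0.7, -1.3]
gripper_width: 0.231
```

```bash
cat > st.py <<'E'
from plant import state
from h import *
import sys
y=np.deg2rad(-27.65);Rg=np.array([.5199,.1405,.0318]);n=np.array([-np.sin(np.radians(20))*np.cos(y),-np.sin(np.radians(20))*np.sin(y),np.cos(np.radians(20))])
tipT=np.array([.0002,-.0007,.081])
def report(s):
    T=toolT(s);A=T[:3,:3];tip=A@tipT+T[:3,3];e=tip-Rg;h=e@n;lat=e-h*n
    zt=-n;zl=A.T@zt;w=np.cross([0,0,1],zl);ang=np.degrees(np.arccos(zl[2]));w=w/np.linalg.norm(w)*ang
    print("tcp",T[:3,3].round(4),"F",s["contact_force"].round(2),"F.n %.2f"%(s["contact_force"]@n),"w",round(s["gripper_width"],3),"t",round(s["time"],2))
    print("tip height along n mm %.2f"%(h*1e3),"lateral(tool xyz mm)",(A.T@lat*1e3).round(2),"angle err",round(ang,2),"turn units",(w/5).round(3),"to ring shift units",(-(A.T@e)/.04).round(3))
if __name__=="__main__": report(state())
E
python3 st.py
```

```text
tcp [0.478  0.162  0.2412] F [-0.37 -0.67 -1.31] F.n -1.23 w 0.231 t 15.5
tip height along n mm 131.88 lateral(tool xyz mm) [ 2.028e+01  1.780e+01 -2.000e-02] angle err 0.05 turn units [-0.009  0.003  0.   ] to ring shift units [-0.506 -0.443  3.298]
```

Emit:
carry_out --moves '[[[0,0,0,-0.1,-0.09,0.2,-1],[0,0,0,-0.15,-0.13,0.4,-1],[0,0,0,-0.15,-0.13,0.5,-1],[0,0,0,-0.1,-0.09,0.5,-1],[0,0,0,0,0,0.4,-1],[0,0,0,0,0,0.2,-1],[0,0,0,0,0,0,-1],[0,0,0,0,0,0,-1]]]'

```text
time: 16.17
tool_pos: [0.4826, 0.1597, 0.1494]
tool_rot: [0.099, 0.977, 0.121, 0.143]
contact_force: [0.3, -0.1, -1.4]
gripper_width: 0.223
```

```bash
python3 - <<'E'
from plant import state, grab_frame
from h import *
from st import *
s=state();report(s);f=grab_frame("wrist");g=grab_frame("side");report(state())
pickle.dump((s,f,g),open("w7.pkl","wb"))
c=np.zeros((480,800,3),np.uint8);a=cv2.resize(f["frame"][110:260,190:320],None,fx=3.2,fy=3.2);c[:480,:416]=a
b=cv2.resize(g["frame"][110:210,150:230],None,fx=4.8,fy=4.8);c[:480,416:]=b[:,:384]
cv2.imwrite("pics/w7.png",c[:,:,::-1])
T=toolT(s)@f["hand_eye"];print("ring px pred",proj(f,Rg,T),"tip px",proj(f,toolT(s)[:3,:3]@tipT+s["tool_pos"],T))
E
```

```text
tcp [0.4826 0.1597 0.1494] F [ 0.3  -0.12 -1.42] F.n -1.44 w 0.223 t 16.17
tip height along n mm 43.84 lateral(tool xyz mm) [ 0.58  0.04 -0.  ] angle err 0.03 turn units [-0.005  0.003  0.   ] to ring shift units [-1.400e-02 -1.000e-03  1.096e+00]
tcp [0.4833 0.1602 0.151 ] F [-0.66  0.32 -0.57] F.n -0.29 w 0.225 t 16.27
tip height along n mm 45.19 lateral(tool xyz mm) [1.95 0.06 0.01] angle err 0.16 turn units [-0.007 -0.031  0.   ] to ring shift units [-5.20e-02 -1.00e-03  1.13e+00]
ring px pred [254.45940685 185.6104601 ] tip px [255.15685499 203.16240054]
```

View pics/w7.png

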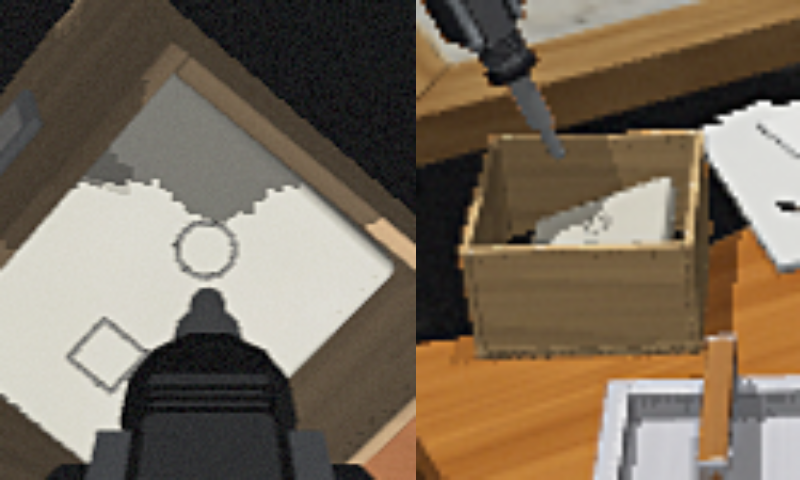

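In the wrist panel the ring is at (254.0,187.2) full-image pixels against a predicted (254.5,185.6), so about 1.3 mm off. In the side panel the probe is square over the sample. I'll go down to about 8 mm above the face.

Emit:
carry_out --moves '[[[0,0,0,-0.02,0.02,0.1,-1],[0,0,0,0,0,0.2,-1],[0,0,0,0,0,0.25,-1],[0,0,0,0,0,0.2,-1],[0,0,0,0,0,0.1,-1],[0,0,0,0,0,0.05,-1],[0,0,0,0,0,0,-1],[0,0,0,0,0,0,-1]]]'

```text
time: 16.93
tool_pos: [0.4928, 0.1533, 0.1155]
tool_rot: [0.099, 0.977, 0.121, 0.143]
contact_force: [0.8, 0.5, 0.1]
gripper_width: 0.229
```

Emit:
carry_out --moves '[[[0,0,0,0,0,0,-1],[0,0,0,0,0,0,-1],[0,0,0,0,0,0,-1]]]'

```text
time: 17.18
tool_pos: [0.4929, 0.1535, 0.1161]
tool_rot: [0.099, 0.977, 0.121, 0.143]
contact_force: [-0.3, -0.1, -1.7]
gripper_width: 0.226
```

```bash
cat > avg.py <<'E'
from plant import state, grab_frame
from st import *
def avg(k=6):
    H=[];F=[];L=[]
    for i in range(k):
        s=state();T=toolT(s);e=T[:3,:3]@tipT+T[:3,3]-Rg;H.append(e@n*1e3);F.append(s["contact_force"]@n);L.append(T[:3,:3].T@(e-(e@n)*n)*1e3)
        f=grab_frame("wrist" if i%2 else "side")
    print("h",np.round(H,2),"F",np.round(F,2),"mean h %.2f F %.2f"%(np.mean(H),np.mean(F)),"lat",np.mean(L,0).round(2));report(state())
    return s,f
if __name__=="__main__":
    import sys
    s,f=avg();tag=sys.argv[1];g=grab_frame("side");pickle.dump((s,f,g),open(tag+".pkl","wb"))
    c=np.zeros((480,800,3),np.uint8);a=cv2.resize(f["frame"][110:260,190:320],None,fx=3.2,fy=3.2);c[:480,:416]=a
    b=cv2.resize(g["frame"][130:190,160:208],None,fx=8,fy=8);c[:480,416:]=b
    cv2.imwrite("pics/"+tag+".png",c[:,:,::-1])
    T=toolT(s)@f["hand_eye"];print("ring px pred",proj(f,Rg,T))
E
python3 avg.py w8
```

```text
h [8.46 8.42 8.34 8.33 8.22 8.18] F [-1.51 -1.27  0.2  -0.63 -0.99 -1.32] mean h 8.33 F -0.92 lat [ 0.03  0.48 -0.  ]
tcp [0.4927 0.1534 0.1157] F [-1.33 -0.07 -0.03] F.n 0.36 w 0.229 t 17.48
tip height along n mm 8.12 lateral(tool xyz mm) [-0.19  0.46 -0.  ] angle err 0.06 turn units [-0.007 -0.01   0.   ] to ring shift units [ 0.005 -0.011  0.203]
ring px pred [255.2899147  198.78821256]
```

View pics/w8.png

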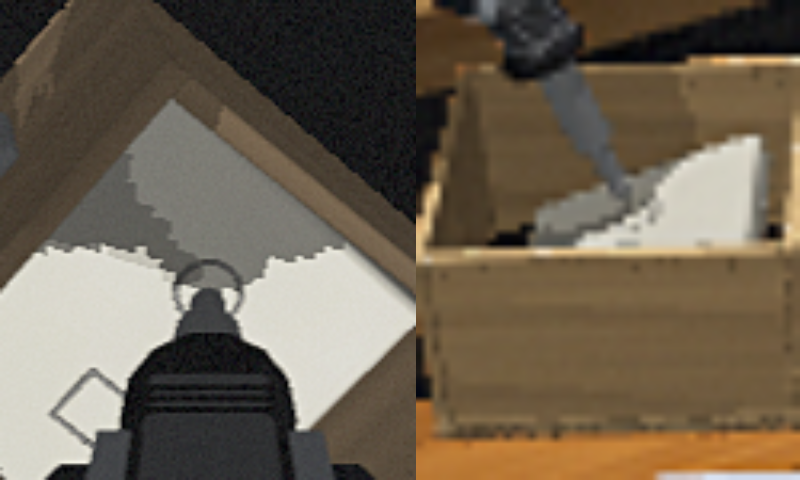

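```bash
python3 - <<'E'
from h import *
s,f,g=load("w8.pkl");H=f["hand_eye"]
a=f["frame"][180:220,235:275];cv2.imwrite("pics/r8.png",cv2.resize(a,None,fx=14,fy=14,interpolation=cv2.INTER_NEAREST)[:,:,::-1])
for r in (200.5,201.5,202.5):print(ray(f,254.8,r,.0893,H))
s,f7,g=load("w7.pkl");print("w7",ray(f7,254.0,187.2,.081+.0445,H))
E
```

```text
[-6.14994768e-05  1.62065070e-04  8.93000000e-02]
[-6.22947767e-05  9.37096497e-04  8.93000000e-02]
[-6.30916457e-05  1.71365704e-03  8.93000000e-02]
w7 [-0.00076177  0.00085678  0.1255    ]
```

View pics/r8.png

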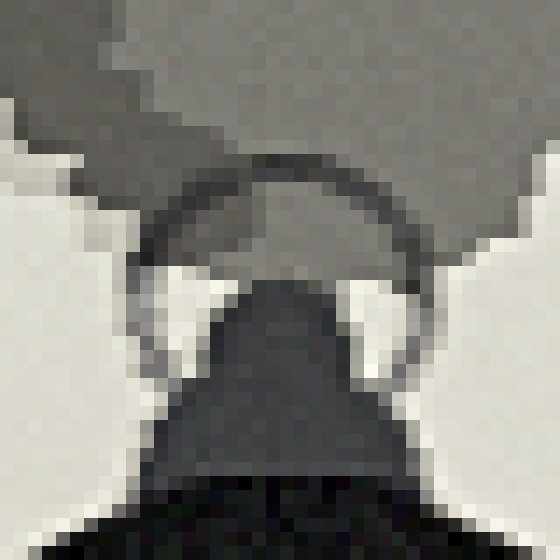

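The crop shows the ring centred at about pixel (254.6,201.1), with the tip about 1 mm short in tool y. I'll nudge +0.8 mm and approach contact.

Emit:
carry_out --moves '[[[0,0,0,0,0.02,0,-1],[0,0,0,0,0,0.05,-1],[0,0,0,0,0,0.05,-1],[0,0,0,0,0,0.05,-1],[0,0,0,0,0,0.05,-1],[0,0,0,0,0,0.05,-1],[0,0,0,0,0,0,-1],[0,0,0,0,0,0,-1]]]'

```text
time: 18.2
tool_pos: [0.4959, 0.151, 0.1064]
tool_rot: [0.099, 0.977, 0.121, 0.143]
contact_force: [-1.4, 0.2, -0.2]
gripper_width: 0.225
```

```bash
python3 avg.py w9
```

```text
h [-1.98 -1.91 -1.85 -1.86 -1.85 -1.87] F [ 0.27  0.85  0.65  0.1   0.07 -0.42] mean h -1.88 F 0.25 lat [-0.28  1.27 -0.  ]
tcp [0.4958 0.151  0.1065] F [-1.23  0.46  1.  ] F.n 1.38 w 0.224 t 18.5
tip height along n mm -1.89 lateral(tool xyz mm) [-0.3   1.27 -0.  ] angle err 0.05 turn units [-0.007 -0.007  0.   ] to ring shift units [ 0.007 -0.032 -0.047]
ring px pred [255.53827242 202.34775252]
```

View pics/w9.png

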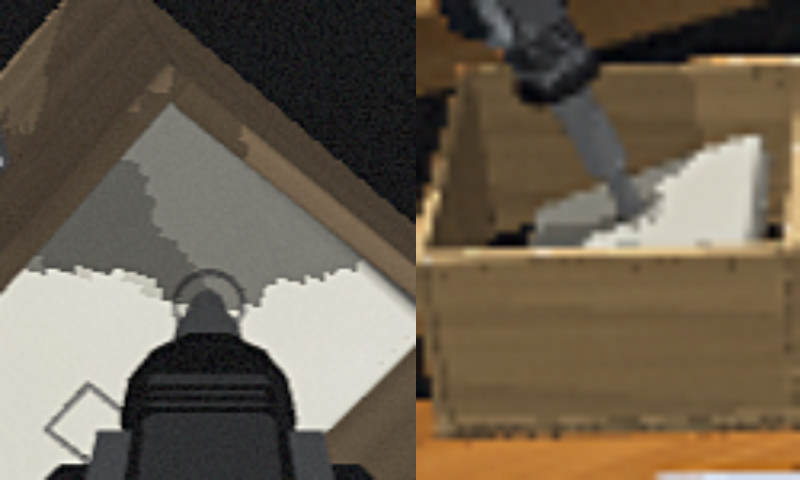

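The average force has risen from about −1.0 N (probe weight) to about +0.3 N with the tip 1.9 mm past nominal contact, so the spring has just begun to give. Pressing 4 mm further.

Emit:
carry_out --moves '[[[0,0,0,0,0,0.03,-1],[0,0,0,0,0,0.03,-1],[0,0,0,0,0,0.02,-1],[0,0,0,0,0,0.02,-1],[0,0,0,0,0,0,-1],[0,0,0,0,0,0,-1],[0,0,0,0,0,0,-1],[0,0,0,0,0,0,-1]]]'

```text
time: 19.22
tool_pos: [0.4972, 0.1504, 0.1028]
tool_rot: [0.099, 0.977, 0.121, 0.143]
contact_force: [-1.1, 0.8, 1.4]
gripper_width: 0.227
```

```bash
python3 avg.py w10; python3 - <<'E'
from h import *
s,f,g=load("w10.pkl");H=f["hand_eye"];L=pts(f,H)
a=f["frame"][180:220,235:275];b=g["frame"][140:175,172:212]
c=np.zeros((400,800,3),np.uint8);c[:,:400]=cv2.resize(a,None,fx=10,fy=10,interpolation=cv2.INTER_NEAREST);c[:350,400:]=cv2.resize(b,None,fx=10,fy=10,interpolation=cv2.INTER_NEAREST)
cv2.imwrite("pics/r10.png",c[:,:,::-1])
# face plane in tool frame from wrist depth -> face z on tool axis
m=(f["frame"].min(-1)>150)&(L[...,2]>.05)&(L[...,2]<.1)&(np.abs(L[...,0])<.05)&(np.abs(L[...,1])<.05)
Q=L[m];A=np.c_[Q[:,:2],np.ones(len(Q))];cc=np.linalg.lstsq(A,Q[:,2],rcond=None)[0]
r=Q[:,2]-A@cc;k=np.abs(r)<.003;cc=np.linalg.lstsq(A[k],Q[k,2],rcond=None)[0];print("face z in tool at axis %.4f slopes"%(cc@[0,-.0007,1]),cc[:2],k.sum(),"press mm %.2f"%((.081-cc@[0,-.0007,1])*1e3))
for nm in("w9","w8"):
    s,f,g=load(nm+".pkl");L=pts(f,H);m=(f["frame"].min(-1)>150)&(L[...,2]>.05)&(L[...,2]<.11)&(np.abs(L[...,0])<.05)&(np.abs(L[...,1])<.05);Q=L[m];A=np.c_[Q[:,:2],np.ones(len(Q))];cc=np.linalg.lstsq(A,Q[:,2],rcond=None)[0];print(nm,(.081-cc@[0,-.0007,1])*1e3,cc[:2])
E
```

```text
h [-5.86 -5.85 -5.87 -5.84 -5.88 -5.87] F [1.74 1.14 1.99 1.59 0.95 0.69] mean h -5.86 F 1.35 lat [-0.1   1.28 -0.  ]
tcp [0.4972 0.1504 0.1028] F [-1.61  0.44  1.25] F.n 1.73 w 0.227 t 19.52
tip height along n mm -5.88 lateral(tool xyz mm) [-0.1  1.3 -0. ] angle err 0.06 turn units [-0.007 -0.011  0.   ] to ring shift units [ 0.003 -0.033 -0.147]
ring px pred [255.34969474 204.2564697 ]
face z in tool at axis 0.0757 slopes [0.00191065 0.00034941] 4497 press mm 5.31
w9 1.3687061710859483 [0.0017553  0.00355898]
w8 -8.633538274871135 [0.00146517 0.00485608]
```

View pics/r10.png

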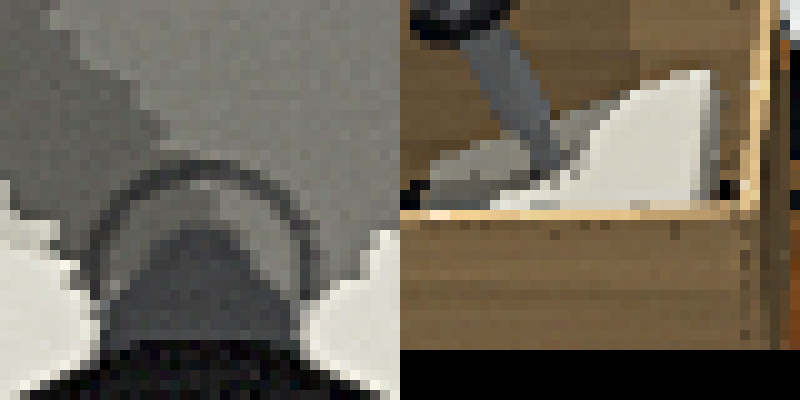

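Three independent depth estimates agree: 5.9 mm from kinematics, 5.3 mm from depth, and about 5 mm from force. In the wrist crop the tip sits within the ring, about 1 mm off centre. One last look at the whole scene before handing in.

```bash
python3 - <<'E'
from plant import state, grab_frame
from st import *
g=grab_frame("side");cv2.imwrite("pics/fin.png",cv2.resize(g["frame"][90:330,120:440],None,fx=2.4,fy=2.4)[:,:,::-1]);report(state())
s0=load("side0.pkl");P0=pts(s0);P=pts(g)
d=np.abs(g["z_map"]-s0["z_map"])
for nm,u,v in(("spool",262,184),("jar",288,195),("weight",305,298)):print(nm,d[v-6:v+7,u-6:u+7].max().round(4))
m=(P[...,0]>.4)&(P[...,0]<.6)&(P[...,1]>-.16)&(P[...,1]<.03)&(P[...,2]>.015)&(P[...,2]<.03);Q=P[m];print("tray rim",np.percentile(Q[:,2],[10,50,90]),cv2.minAreaRect(Q[:,:2].astype(np.float32)))
E
```

```text
tcp [0.4972 0.1504 0.1028] F [-1.28  0.74  1.91] F.n 2.30 w 0.229 t 19.62
tip height along n mm -5.88 lateral(tool xyz mm) [-0.1   1.27 -0.  ] angle err 0.07 turn units [-0.007 -0.011  0.   ] to ring shift units [ 0.003 -0.032 -0.147]
spool 0.2432
jar 0.9863
weight 0.7509
tray rim [0.0191478  0.02117388 0.02278692] ((0.4970376491546631, -0.06526364386081696), (0.1236901506781578, 0.11803915351629257), 61.95309066772461)
```

View pics/fin.png

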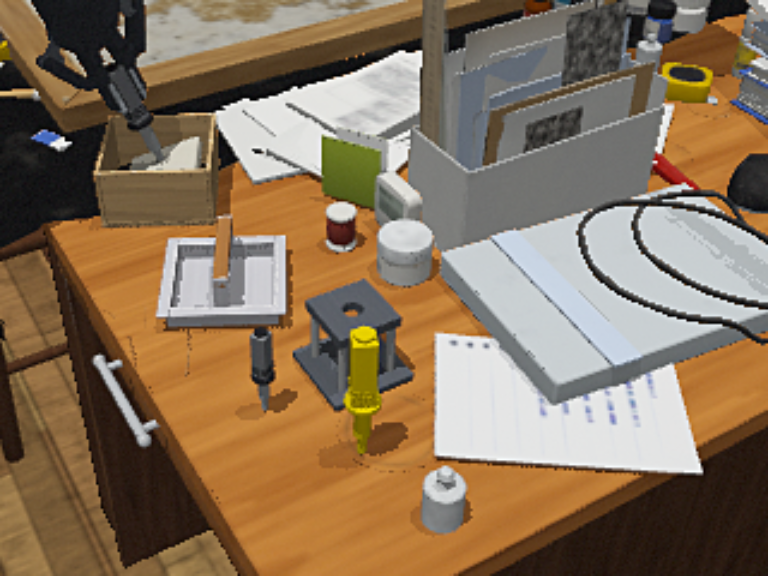

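The final side view shows the tray flat at (222,280), clear of the box, and the probe in the box at (150,130). The spool (340,225), jar (405,250) and weight (443,500) map back to their starting pixels, and nothing ever came near them. The max depth differences at those spots look like sensor dropouts (they are as large as the range itself). Handing in.

```bash
python3 - <<'E'
from plant import ticket,state
print(ticket.job_done())
E
```

```text
the job is handed in; nothing more can be done
None
```

I lifted the tray out by its handle and set it flat on the desk near (0.50, −0.065). I then took the grey probe from its stand and pressed it square onto the sample inside the ring. The job was handed in at about 19.7 s with the probe still held there. `job_done()` gave no verdict.

**Press depth:** the three estimates agree on about half travel. They give 5.9 mm from the arm's position, 5.3 mm from the depth image, and about 5 mm from the averaged force, whose single readings scatter by roughly ±1 N.

**Aim:** the tip sits about 1 mm from the ring centre. The probe axis is within 0.1° of the nominal face normal, and a plane fitted to the sample was about 0.2° off that.

**Tray:** its rim is 21 mm above the desk, level and clear of the box.

**Checks that disagreed:**
- The ring's position from the top and wrist cameras differed by 1–2 mm, so I followed the wrist camera.
- My depth-difference check on the spool, weight and jar gave useless values, which I took to be sensor dropouts. I relied on their pixels in the side view instead, and those look unchanged.

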